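# Plug a test cassette into its dock and draw it up with the cam lock

## Task

Set the board cassette on the bed of the test dock and slide it gently into the guides until its T-bolt stands inside the open cam lock. Then turn the lock clockwise by its crank's red grip, about half a turn, until the hook has drawn the bolt in properly tight and the cassette is squeezed against the rubber pads; stop when it feels tight and do not over-tighten it. Let go and leave the other things on the cupboard where they are.

Things in the scene. Friction and masses are not known exactly. Their poses are not given: they have to be found in the camera images.
- dock: Test dock fixed on the cupboard: grey bed plate 300 x 154 mm, its surface 8 mm above the table, two blue guides, and at one end rubber stop pads, sprung contact heads and the cam lock. Origin on the table, on the centre line, in the plane of the pads' faces; x points level along the guides, the way the cassette slides in; z up. The bed reaches from x = -215 to +85 mm.
- entry (a point): Point on the dock's centre line on the bed surface at the wide mouth of the guides (dock x = -135 mm). Guides: 18 mm high above the bed, inner faces 110 mm apart (about 1.2 mm play each side of the cassette) from x = -94 to 0, flaring to about 134 mm apart at the entry. Bed and guides are slick.
- seat (a point): Point on the bed, centre line, in the plane of the rubber pads' faces: the cassette's point front comes here, or up to 2 mm beyond, when home. Sprung contact heads (y = +-32 mm) stand 6 mm proud of the pads and push back with 3 N together at first touch, 13 N when the pads are reached. The pads (y = +-49 mm) then give about 120 N per mm.
- lock_axis (a point): Nominal lock axis, top of its steel disc (72 mm across), 42 mm above the table, 40 mm beyond the pads' plane. The lock is bolted on through slots: its true axis lies up to 2.4 mm from this point along dock x, so the tight angle varies. A flat crank bar on the disc (top 48 mm above the table) carries an upright red grip, 14 mm thick, 48 to 82 mm above the table, 55 mm from the axis.
- cam (a joint): Turn of disc, hook and crank, rad, clockwise from above, 0 to 4.2; stays where left. At 0 the crank points along dock +y and the hook's mouth (yellow mark) to the cassette; open to 0.6. Tight somewhere in 2.1 to 3.9. Push needed at the red grip while turning: 3 N free, 4 to 8 N while the contact heads give, then 15 N more per rad on the pads. Tight: 11 to 13 N; over 15 N overtightened.
- cassette: Loose plug-in test cassette, about 0.45 kg: shallow aluminium tray 120 (x) x 108 (y) x 22 mm with a green circuit board in it, a T-headed bolt on the middle of its front (+x) face and a black carrying bar over the middle. Origin at the centre of its underside, x towards the bolt, z up.
- handle (a point): Centre of the cassette's carrying bar, 57 mm above the cassette's underside: bar 104 mm long along cassette y, 12 mm thick (x), 14 mm high (50 to 64 mm above the underside); 20 mm free above the board.
- front (a point): Point on the cassette's underside edge, middle of the front face (60 mm ahead of the cassette's origin).
- bolt: The steel T-bolt fixed to the cassette: origin where it leaves the front face, 15 mm above the cassette's underside; 8 mm thick shank, upright T-head 8 mm thick and 22 mm tall centred 26 mm ahead of the face. The hook pulls on the back of the T-head.
- multimeter: Grey-blue multimeter, 132 x 68 x 38 mm, at the back. Leave alone. Origin under its centre.
- solder_reel: Black reel of solder, 56 mm diameter, 44 mm high, at the back. Leave alone. Origin under its centre.
- red_vial: White vial with red cap, 38 mm diameter, 65 mm high, at the back. Leave alone. Origin under its centre.
- amber_vial: Amber vial with black cap, 34 mm diameter, 56 mm high, at the back. Leave alone. Origin under its centre.
- nippers: Blue-handled nippers lying flat, 94 x 142 x 13 mm, at the right edge. Leave alone. Origin under the middle.
- screwdriver: Red-handled screwdriver, 161 mm long, lying at the left front. Leave alone. Origin under the middle.

How it is judged:
By the outcome, as a careful person would: the job done as asked, in the order asked, and still so for the second after the job is handed in, with the robot touching nothing.
It also fails if it takes over 72 s, if anything falls off the work surface, if the arm or the gripper's body presses on something with over 40 N, if the wrist force passes 120 N, or if a joint passes its speed limit or range.

## Robot

A 6-joint arm with a two-finger parallel gripper is mounted at the origin on a cart in front of the work surface, level with it; the furniture and walls round the work are solid. World frame = base frame: x ahead of the robot, y to its left, z up, the work surface at z = 0. Lengths are in m, angles in rad, forces in N, time in s.
With the tool pointing down it reaches from about 0.375 to 0.9 m from the base axis. Payload 3.1 kg.
Tool frame: the origin (TCP) lies at the centre of the arm's flange, where the gripper is bolted on; the fingertips stand robot.tip_extent ahead of it and the grasp point (between the pads) lies 164 mm ahead of it (robot.tip_extent is the distance from the TCP to the fingertips, in m); z points along the fingers, y is the line along which they close (so a half turn about z gives the same grasp; the last joint's range is limited). The gripper opens to 87 mm and grips with 3 to 60 N. Pads are 19 mm wide; open, the fingers measure 117 mm over their backs; the gripper's body (75 mm by 190 mm) begins 51 mm behind the grasp point.
Start: joints at [1.087, 0.527, 1.433, -0, 1.181, -0.178], TCP at [0.188, 0.596, 0.405] pointing down, gripper open.
Joint ranges: [-3.08, 3.08], [-0.75, 2.2], [0.22, 2.44], [-1.43, 4.57], [0, 2.65], [-2.85, 2.85]. Speed limits (rad/s): [2.79, 2.79, 3.14, 3.14, 3.14, 3.14].

## Interface

Orientations are given as a unit quaternion [x, y, z, w].
In Python, from rig import get_obs, camera, hand_in, cut_out, robot gives the robot as it stands.
- The arm moves only by the tool step_arm, never from a script. Its argument "rows" is a list of rows, each a list of 6 numbers: the shift along the world's x, y, z in m, then the turn, a rotation vector about the world's x, y, z in degrees. A call has 1 to 12 rows; each row shifts and turns the commanded pose from where the row before left it; what a row does not reach is not made up. A row lasts 1/8 s, in which the tool goes at most 62.5 mm and 10.7 degrees, less where a joint would pass 70% of its speed; a pose out of reach is approached as far as the arm can. A call is refused whole if a number of a shift passes 0.0625 or a number of a turn 10.7, either way. A call with a gripper value outside its range is refused whole. "jaw" is the finger opening in m, from 0 to 0.087, set as the call begins (left out, the last holds). The fingers move at their own pace and stop on an object; "squeeze" is the grip in N (left out, the last holds). Time passes only in rows, so rows that do not move let the fingers close. It gives the time, the measured TCP pose, the force, the opening and the grip force at its end, in the units of the state.
- get_obs(): the state, without advancing time (a new reading comes with each control period).
- camera(name): name is "scene" or "top" or "wrist"; returns a dict with "pixels" (400x640x3 uint8, blue, green, red), "depth" (400x640 float32, m along the optical axis (not along the pixel's ray), 0 where there is no reading), "fov_y" (degrees; the focal length in pixels is half the picture's height over the tangent of half this angle, whatever the lens; pixels are square), "cx", "cy" (the principal point, pixels), "k1" (the pictures are not rectified: a ray, as slopes to the right and down, at radius r is drawn at 1 + k1 r^2 times it, then the intrinsics apply), "extrinsics" (4x4, takes a point from camera to world coordinates); the wrist camera has in their place "mount" (4x4, takes a point from camera to tool coordinates, whose origin is the TCP and whose axes are the flange's). Camera axes: x right, y up, looking along -z (the intrinsics and any distortion apply to the point x, -y, -z); pixel columns grow to the right and rows downward; lengths in m; the calibration is good to about 2 mm. A picture is of the moment at which its call begins: read the wrist's pose just before it.
- hand_in(): hands the job in; it is judged then, once.
Trained networks look in the newest picture that a camera, given by its name, has taken for a name from the list of things; names that differ only in an ending like _2 or _b are one class to them, and where a whole thing is asked for, a point or a joint stands for the part that bears it (a point fixed in the world has none). Each returns a list of dicts, best first, with "confidence" (0 to 1); they miss things now and then, are a little off and sometimes report something else, mostly with a low value. They report only what shows in the picture. A call takes as long as a camera call.
- cut_out(label, camera): "region" (400x640 bool, what is visible of it) and "extent" ([centre column, centre row, width, height] in pixels, round what is visible of it).
The state is a dict: "time": time; "q": joint angles; "joint_velocities": joint speeds; "joint_torque": joint torques, N m; "position": TCP position; "tool_rot": TCP orientation; "ft_force": force on the tool from outside, world axes, zero at the start; "moment": the same for the moment, N m; "grip_width": finger opening in m; "grip_force": force on a finger pad.
Only numpy, scipy, OpenCV 4.12 (cv2) and the standard library are available. Lean on these libraries where they do the work, as an engineer would, in place of code of your own. Each camera call takes 0.05 s, during which the arm holds its last target. There are 200 camera calls.

## Working session

There is one attempt and no reset: what is moved stays moved. The work goes in short steps, Python scripts to look and compute and a tool call to move; the robot and the scene stay as the last step left them, time stands still between calls to the robot, and variables do not carry over. Pictures are saved under pics/ and viewed, at most 10 in all, crops included, and the job is handed in when it is done.

Besides the shell and the picture viewer there is one more tool, called after "Request:" as name([rows], argument=value, ...), one row to a line, values as JSON. step_arm: Moves the arm, as the interface text tells. Its arguments: {"type":"object","properties":{"rows":{"type":"array"},"jaw":{"type":"number"},"squeeze":{"type":"number"}},"required":["rows"]}

```bash
ls; mkdir -p pics; cat > h.py <<'E'
import numpy as np, cv2
from rig import get_obs, camera, cut_out, robot
from scipy.spatial.transform import Rotation as R
def world(c, obs=None):
    """HxWx3 world points of the picture"""
    h,w=c["depth"].shape; f=h/2/np.tan(np.radians(c["fov_y"])/2)
    K=np.array([[f,0,c["cx"]],[0,f,c["cy"]],[0,0,1]])
    uv=np.stack(np.meshgrid(np.arange(w),np.arange(h)),-1).reshape(-1,1,2).astype(np.float64)
    s=cv2.undistortPointsIter(uv,K,np.array([c["k1"],0,0,0.]),None,None,(3,50,1e-9)).reshape(h,w,2)
    d=c["depth"]; P=np.stack([s[...,0]*d,-s[...,1]*d,-d],-1)
    if "extrinsics" in c: T=np.array(c["extrinsics"])
    else:
        T=np.eye(4); T[:3,:3]=R.from_quat(obs["tool_rot"]).as_matrix(); T[:3,3]=obs["position"]; T=T@np.array(c["mount"])
    return P@T[:3,:3].T+T[:3,3]
E
python3 - <<'E'
from h import *
o=get_obs(); print({k:np.round(v,3) for k,v in o.items()}, robot.tip_extent)
for n in ["top","scene"]:
    c=camera(n); cv2.imwrite(f"pics/{n}0.png",c["pixels"]); W=world(c); np.save(f"{n}0.npy",W)
    print(n,np.round(c["extrinsics"],2).tolist(),c["fov_y"],c["k1"])
    for l in ["dock","cassette","handle","bolt","cam","multimeter","solder_reel","red_vial","amber_vial","nippers","screwdriver"]:
        for r in cut_out(l,n)[:1]:
            m=r["region"]&(c["depth"]>0); p=W[m]
            print(l,round(r["confidence"],2),np.round(r["extent"]),np.round(np.median(p,0),3), np.round(np.percentile(p,[2,98],axis=0),3).tolist())
E
```

```text
pics
{'time': np.float64(0.0), 'q': array([ 1.087,  0.528,  1.434,  0.   ,  1.181, -0.179]), 'joint_velocities': array([ 0.001,  0.002, -0.   , -0.   ,  0.   ,  0.   ]), 'joint_torque': array([-3.0000e-03, -4.4005e+01, -1.7659e+01,  6.3000e-02,  5.8000e-02,
       -0.0000e+00]), 'position': array([0.188, 0.596, 0.404]), 'tool_rot': array([ 0.152,  0.988, -0.001, -0.   ]), 'ft_force': array([0.195, 0.603, 0.457]), 'moment': array([-0.046,  0.086,  0.019]), 'grip_force': np.float64(0.0), 'grip_width': np.float64(0.087)} 0.1822
top [[-0.03, 1.0, -0.08, 0.42], [-1.0, -0.03, -0.01, -0.1], [-0.02, 0.08, 1.0, 1.35], [0.0, 0.0, 0.0, 1.0]] 50.32277994115841 0.0381117786304354
dock 0.66 [302. 212.  89.  60.] [ 0.493 -0.03   0.008] [[0.412, -0.158, 0.001], [0.567, 0.128, 0.034]]
cassette 0.95 [389. 223.  49.  46.] [ 0.451 -0.283  0.02 ] [[0.384, -0.348, -0.001], [0.516, -0.224, 0.065]]
handle 0.71 [387. 220.  49.  43.] [ 0.454 -0.281  0.02 ] [[0.388, -0.344, -0.001], [0.519, -0.22, 0.065]]
bolt 0.37 [337. 156.  45.  18.] [ 0.668 -0.139  0.029] [[0.637, -0.2, 0.009], [0.701, -0.074, 0.036]]
mult
[... 1038 characters left out ...]
0.089 0.045] [[0.417, 0.057, 0.018], [0.509, 0.121, 0.082]]
multimeter 0.84 [346. 203.  41.  28.] [ 0.651 -0.145  0.03 ] [[0.635, -0.204, 0.006], [0.7, -0.079, 0.036]]
solder_reel 0.6 [400. 214.  21.  19.] [ 0.667 -0.327  0.035] [[0.654, -0.35, 0.003], [0.706, -0.302, 0.048]]
red_vial 0.67 [388. 205.  13.  24.] [ 0.67  -0.278  0.04 ] [[0.663, -0.293, 0.009], [0.686, -0.261, 0.068]]
amber_vial 0.61 [239. 168.  12.  19.] [0.67  0.262 0.035] [[0.661, 0.253, 0.002], [0.69, 0.282, 0.059]]
nippers 0.76 [446. 262.  51.  23.] [ 0.562 -0.486  0.012] [[0.486, -0.544, 0.003], [0.585, -0.417, 0.017]]
screwdriver 0.44 [190. 212.  23.   6.] [0.397 0.281 0.013] [[0.381, 0.258, 0.001], [0.43, 0.297, 0.019]]
```

```bash
python3 - <<'E'
import cv2,numpy as np
a=cv2.imread("pics/top0.png")[170:260,240:430]; b=cv2.imread("pics/scene0.png")[180:290,215:405]
a=cv2.resize(a,None,fx=3.6,fy=3.1,interpolation=3)[:,:684]; b=cv2.resize(b,(684,319),interpolation=3)
cv2.imwrite("pics/a.png",np.vstack([a,b]))
E
```

```text
(no output)
```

View pics/a.png

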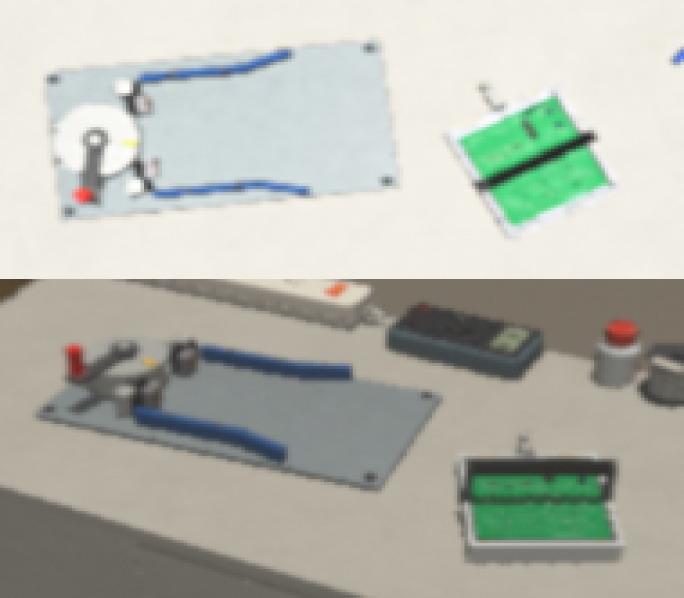

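```bash
python3 - <<'E'
from h import *
c=camera("top"); W=world(c); w=camera("wrist"); print(np.round(w["mount"],3).tolist(),w["fov_y"])
for l in ["dock","cassette"]:
    r=cut_out(l,"top")[0]; m=r["region"]&(c["depth"]>0)
    p=W[m]; 
    if l=="dock": p=p[(p[:,2]>0.003)&(p[:,2]<.014)]
    else: p=p[p[:,2]>.008]
    print(l,cv2.minAreaRect((p[:,:2]*1000).astype(np.float32)))
    if l=="cassette":
        b=p[p[:,2]>.05]; q=b[:,:2]-b[:,:2].mean(0); print("bar",len(b),b.mean(0),np.linalg.svd(q)[2][0])
px=c["pixels"].astype(int); red=(px[...,2]>150)&(px[...,1]<80)&(px[...,0]<80)&(W[...,1]<.2)&(W[...,1]>0)
print("red",red.sum(),W[red].mean(0))
blue=(px[...,0]>px[...,2]+60)&(abs(W[...,1])<.2)&(W[...,0]<.6); p=W[blue]
for s in (1,-1):
    g=p[(p[:,0]>.49) if s>0 else (p[:,0]<.49)]; g=g[g[:,1]>-.02]; print("guide",len(g),g.mean(0),cv2.fitLine(g[:,:2].astype(np.float32),2,0,.01,.01).ravel())
E
```

```text
[[-0.001, 0.965, 0.262, 0.072], [1.0, 0.001, -0.0, -0.001], [-0.0, 0.262, -0.965, 0.02], [0.0, 0.0, 0.0, 1.0]] 62.74711061455648
dock ((489.8280334472656, -13.967605590820312), (155.98451232910156, 300.07904052734375), 4.560797691345215)
cassette ((463.0451965332031, -278.2242736816406), (148.96990966796875, 108.33531951904297), 26.294160842895508)
bar 144 [ 0.45092484 -0.28348635  0.06260024] [-0.44593151  0.89506709]
red 6 [0.42516173 0.09369862 0.07521732]
guide 41 [0.5463969  0.01815996 0.02493215] [ 0.08647198 -0.99625427  0.5463969   0.01815996]
guide 36 [0.42862649 0.01229239 0.02507609] [ 0.08282884 -0.9965638   0.42862648  0.01229239]
```

Request:
step_arm([
  [0.03,-0.06,0,0,0,2.2],
  [0.03,-0.06,0,0,0,2.2],
  [0.03,-0.06,0,0,0,2.2],
  [0.03,-0.06,0,0,0,2.2],
  [0.03,-0.06,0,0,0,2.2],
  [0.03,-0.06,0,0,0,2.2],
  [0.03,-0.06,0,0,0,2.2],
  [0.03,-0.06,0,0,0,2.2],
  [0.03,-0.06,0,0,0,2.2],
  [0.03,-0.05,0,0,0,2.2],
  [0,0,0,0,0,0],
  [0,0,0,0,0,0],
])

```text
time: 2.9
position: [0.4692, 0.0429, 0.4045]
tool_rot: [-0.038, 0.999, 0.0, -0.001]
ft_force: [0.0, -0.2, 1.0]
grip_width: 0.0868
grip_force: 0.0
```

```bash
python3 - <<'E'
from h import *
o=get_obs(); c=camera("wrist"); W=world(c,o); np.save("w1.npy",W); cv2.imwrite("pics/w1.png",c["pixels"])
print(o["position"],o["joint_velocities"].round(3),R.from_quat(o["tool_rot"]).as_matrix().round(4).tolist())
for l in ["dock","cam"]:
  for r in cut_out(l,"wrist")[:1]:
    m=r["region"]&(c["depth"]>0); p=W[m]; print(l,r["confidence"],r["extent"])
    if l=="dock":
        q=p[(p[:,2]>.003)&(p[:,2]<.014)]; print(np.median(q[:,2]),cv2.minAreaRect((q[:,:2]*1000).astype(np.float32)))
px=c["pixels"].astype(int)
red=(px[...,2]>130)&(px[...,1]<80)&(px[...,0]<80)&(W[...,1]<.2)&(W[...,1]>0)
p=W[red]; print("red",len(p),p.mean(0)); t=p[p[:,2]>.077]; print("redtop",len(t),t.mean(0),t.min(0),t.max(0))
blue=(px[...,0]>px[...,2]+60)&(abs(W[...,1])<.2)&(W[...,0]<.6); p=W[blue]; p=p[p[:,2]>.022]
for s in (1,-1):
    g=p[(p[:,0]>.49) if s>0 else (p[:,0]<.49)]; g=g[(g[:,1]>-.02)]; print("guide",len(g),g.mean(0),cv2.fitLine(g[:,:2].astype(np.float32),2,0,.01,.01).ravel())
E
```

```text
[0.4692046  0.04294049 0.40454975] [ 0.031 -0.011  0.02  -0.001 -0.001 -0.003] [[-0.997, -0.0769, -0.0014], [-0.0769, 0.997, 0.0007], [0.0013, 0.0008, -1.0]]
dock 0.96 [270.3, 179.8, 260.8, 131.0]
0.007471426608428811 ((488.22802734375, -14.163848876953125), (154.625244140625, 299.57257080078125), 5.033160209655762)
cam 0.83 [364.9, 173.8, 63.6, 90.5]
red 124 [0.42760382 0.09500869 0.08781132]
redtop 122 [0.42359681 0.09654386 0.08869132] [0.3974654  0.03640832 0.07919424] [0.43011181 0.10345388 0.38422128]
guide 343 [0.54413486 0.0183313  0.02521396] [ 0.09603692 -0.9953778   0.54413486  0.0183313 ]
guide 192 [0.42568831 0.01097127 0.02910897] [ 0.1037924  -0.994599    0.4256883   0.01097127]
```

View pics/w1.png

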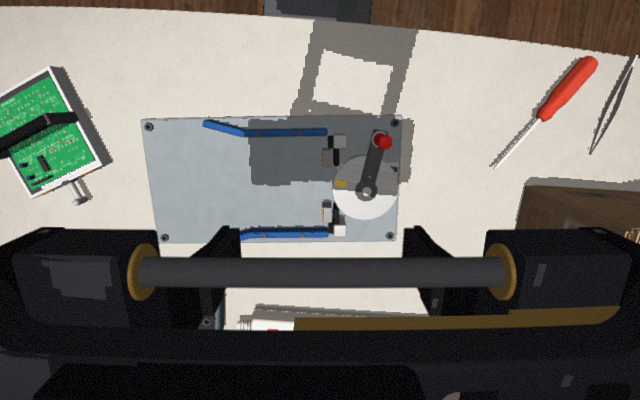

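Request:
step_arm([
  [-0.002,-0.04,-0.005,0,0,-8.5],
  [-0.002,-0.04,-0.005,0,0,-8.5],
  [-0.002,-0.04,-0.005,0,0,-8.5],
  [-0.002,-0.04,-0.005,0,0,-8.5],
  [-0.002,-0.04,-0.005,0,0,-8.5],
  [-0.002,-0.04,-0.005,0,0,-8.5],
  [-0.002,-0.04,-0.005,0,0,-8.5],
  [-0.002,-0.04,-0.005,0,0,-8.5],
  [0,0,0,0,0,0],
  [0,0,0,0,0,0],
  [0,0,0,0,0,0],
])

```text
time: 4.42
position: [0.4538, -0.2754, 0.3649]
tool_rot: [0.525, 0.851, 0.0, -0.0]
ft_force: [0.5, 0.6, -1.0]
grip_width: 0.0871
grip_force: 0.0
```

```bash
python3 - <<'E'
from h import *
# dock from first wrist picture
W=np.load("w1.npy"); px=cv2.imread("pics/w1.png").astype(int)
a=np.radians(95.0); dx=np.array([np.cos(a),np.sin(a)]); dy=np.array([-dx[1],dx[0]]); s=np.array([.4825,.0506])
D=np.stack([(W[...,:2]-s)@dx,(W[...,:2]-s)@dy],-1)
blue=(px[...,0]>px[...,2]+50)&(W[...,2]>.02)&(W[...,2]<.032)
for k in (1,-1):
    m=blue&(D[...,0]>-.088)&(D[...,0]<-.012)&(abs(D[...,1]*k-.06)<.02)
    p=D[m]; A=np.polyfit(p[:,0],p[:,1],1); print("guide",k,len(p),np.degrees(np.arctan(A[0])),np.polyval(A,-.05)*1e3, np.percentile(p[:,1],[2,98])*1e3,"zmed",np.median(W[m][:,2]))
m=(W[...,2]>.038)&(W[...,2]<.046)&(np.hypot(D[...,0]-.04,D[...,1])<.045); p=(D[m]*1000).astype(np.float32)
print("disc",cv2.minEnclosingCircle(p),len(p), np.median(W[m][:,2]))
red=(px[...,2]>130)&(px[...,1]<80)&(px[...,0]<80)&(W[...,2]>.075)&(W[...,2]<.1)&(D[...,0]>0); p=D[red]; print("red",p.mean(0)*1e3,np.ptp(p,0)*1e3)
# cassette
o=get_obs(); c=camera("wrist"); W=world(c,o); np.save("w2.npy",W); cv2.imwrite("pics/w2.png",c["pixels"])
print(o["position"],R.from_quat(o["tool_rot"]).as_matrix()[:,1].round(4))
r=cut_out("cassette","wrist")[0]; m=r["region"]&(c["depth"]>0); p=W[m]; print(r["confidence"],r["extent"])
b=p[(p[:,2]>.06)&(p[:,2]<.068)]; print("bar",cv2.minAreaRect((b[:,:2]*1000).astype(np.float32)),np.median(b[:,2]))
b=p[(p[:,2]>.016)&(p[:,2]<.026)]; print("tray",cv2.minAreaRect((b[:,:2]*1000).astype(np.float32)))
E
```

```text
guide 1 364 0.007361429669445255 59.45316955215609 [56.31660872 62.55327894] zmed 0.025402601140902398
guide -1 376 0.29300868565636784 -58.390646826250055 [-62.428535   -55.01435483] zmed 0.02508847135703282
disc ((34.05065155029297, 3.730015993118286), 43.458343505859375) 2593 0.04150984205466035
red [52.35561557 53.88637255] [10.45379267 11.0671486 ]
[ 0.45378055 -0.27540758  0.36488407] [ 0.894   0.4481 -0.    ]
0.61 [328.5, 190.3, 142.7, 124.5]
bar ((449.148193359375, -284.7217102050781), (11.182268142700195, 107.06094360351562), 26.49175453186035) 0.06290966371923387
tray ((462.2655029296875, -277.87359619140625), (149.2943115234375, 108.01254272460938), 26.81071662902832)
```

View pics/w2.png

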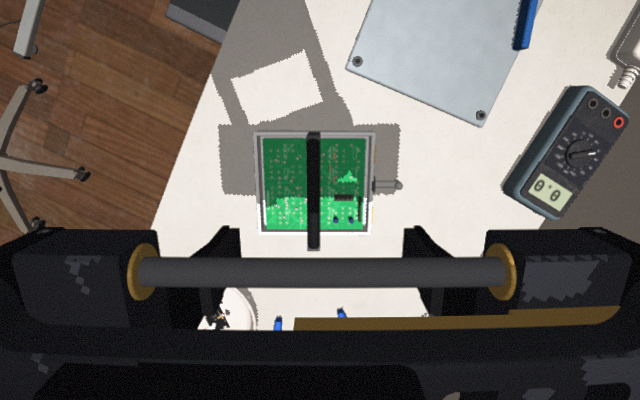

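Request:
step_arm([
  [-0.0047,-0.0092,-0.03,0,0,0],
  [0,0,-0.04,0,0,0],
  [0,0,-0.04,0,0,0],
  [0,0,-0.026,0,0,0],
  [0,0,-0.008,0,0,0],
  [0,0,0,0,0,0],
  [0,0,0,0,0,0],
], jaw=0.05)

```text
time: 5.4
position: [0.4494, -0.2865, 0.2219]
tool_rot: [0.526, 0.85, -0.0, 0.001]
ft_force: [-0.3, 0.2, 1.8]
grip_width: 0.0504
grip_force: 0.0
```

Request:
step_arm([
  [0,0,0,0,0,0],
  [0,0,0,0,0,0],
  [0,0,0,0,0,0],
  [0,0,0,0,0,0],
  [0,0,0,0,0,0],
], jaw=0.0, squeeze=35)

```text
time: 6.02
position: [0.4493, -0.2863, 0.2208]
tool_rot: [0.527, 0.85, 0.0, 0.0]
ft_force: [0.9, 0.8, 0.1]
grip_width: 0.0116
grip_force: 35.0
```

Request:
step_arm([
  [0,0,0.015,0,0,0],
  [0,0,0.025,0,0,0],
  [0,0,0.02,0,0,0],
  [0.0063,0.0197,0,0,0,8.57],
  [0.0063,0.0197,0,0,0,8.57],
  [0.0063,0.0197,0,0,0,8.57],
  [0.0063,0.0197,0,0,0,8.57],
  [0.0063,0.0197,0,0,0,8.57],
  [0.0063,0.0197,0,0,0,8.57],
  [0.0063,0.0197,0,0,0,8.57],
  [0.0063,0.0197,0,0,0,8.57],
  [0,0,0,0,0,0],
])

```text
time: 7.52
position: [0.4989, -0.1272, 0.2807]
tool_rot: [-0.045, 0.999, 0.001, -0.001]
ft_force: [0.1, 0.1, -5.9]
grip_width: 0.0116
grip_force: 35.0
```

Request:
step_arm([
  [0,0,0,0,0,0],
  [0,0,0,0,0,0],
])

```text
time: 7.78
position: [0.4992, -0.1293, 0.2808]
tool_rot: [-0.043, 0.999, -0.0, -0.0]
ft_force: [0.2, -0.6, -6.5]
grip_width: 0.0116
grip_force: 35.0
```

```bash
python3 - <<'E'
from h import *
o=get_obs(); c=camera("wrist"); W=world(c,o); np.save("w3.npy",W); cv2.imwrite("pics/w3.png",c["pixels"])
M=R.from_quat(o["tool_rot"]).as_matrix(); print(o["position"].round(4),np.degrees(np.arctan2(M[1,1],M[0,1])),M[:,2].round(4),o["ft_force"].round(2))
px=c["pixels"].astype(int)
a=np.radians(95.15); dx=np.array([np.cos(a),np.sin(a)]); dy=np.array([-dx[1],dx[0]]); s=np.array([.4819,.0505])
D=np.stack([(W[...,:2]-s)@dx,(W[...,:2]-s)@dy],-1)
blue=(px[...,0]>px[...,2]+50)&(W[...,2]>.022)&(W[...,2]<.030)
for k in (1,-1):
    m=blue&(D[...,0]>-.088)&(D[...,0]<-.012)&(abs(D[...,1]*k-.06)<.02)
    p=D[m]
    if len(p)>20: A=np.polyfit(p[:,0],p[:,1],1); print("guide",k,len(p),np.degrees(np.arctan(A[0])),np.polyval(A,-.05)*1e3, np.percentile(p[:,1],[2,98])*1e3)
r=cut_out("cassette","wrist")
if r:
    m=r[0]["region"]&(c["depth"]>0); p=W[m]; z=o["position"][2]-.2208; q=D[m]
    b=q[(p[:,2]-z>.016)&(p[:,2]-z<.026)]; print("tray",cv2.minAreaRect((b*1000).astype(np.float32)),b.min(0),b.max(0))
    b=q[(p[:,2]-z>.058)&(p[:,2]-z<.07)]; print("bar",cv2.minAreaRect((b*1000).astype(np.float32)))
E
```

```text
[ 0.4992 -0.1293  0.2808] 94.95771180048688 [-2.e-04 -2.e-04 -1.e+00] [ 0.2  -0.55 -6.54]
guide 1 950 -0.14568182804491464 58.511763486329485 [54.88479397 61.96205401]
tray ((-167.11489868164062, 1.3723678588867188), (107.7538070678711, 149.95730590820312), 89.86531829833984) [-0.24200277 -0.05248904] [-0.09214078  0.05534323]
bar ((-181.55810546875, 12.753072738647461), (84.76327514648438, 12.044971466064453), 89.48253631591797)
```

View pics/w3.png

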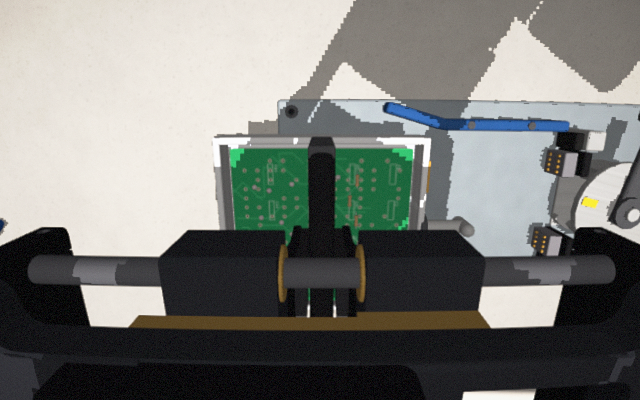

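Request:
step_arm([
  [0.0017,0,-0.015,0,0,0],
  [0,0,-0.02,0,0,0],
  [0,0,-0.01,0,0,0],
  [0,0,-0.005,0,0,0],
  [0,0,-0.0013,0,0,0],
  [0,0,0,0,0,0],
  [0,0,0,0,0,0],
])

```text
time: 8.75
position: [0.5013, -0.1288, 0.2299]
tool_rot: [-0.044, 0.999, -0.0, 0.001]
ft_force: [1.1, 0.0, -6.0]
grip_width: 0.0115
grip_force: 35.0
```

Request:
step_arm([
  [0,0,-0.0005,0,0,0],
  [0,0,-0.0005,0,0,0],
  [0,0,0,0,0,0],
  [0,0,0,0,0,0],
], squeeze=20)

```text
time: 9.25
position: [0.5012, -0.1287, 0.2288]
tool_rot: [-0.044, 0.999, -0.0, 0.0]
ft_force: [-0.9, 0.9, -1.6]
grip_width: 0.0119
grip_force: 20.0
```

Touching the bed (weight mostly taken). Slide.

Request:
step_arm([
  [-0.0004,0.005,0,0,0,0],
  [-0.0004,0.005,0,0,0,0],
  [-0.0004,0.005,0,0,0,0],
  [-0.0004,0.005,0,0,0,0],
  [-0.0004,0.005,0,0,0,0],
  [-0.0004,0.005,0,0,0,0],
  [-0.0004,0.005,0,0,0,0],
  [-0.0004,0.005,0,0,0,0],
  [0,0,0,0,0,0],
])

```text
time: 10.38
position: [0.498, -0.0881, 0.2288]
tool_rot: [-0.044, 0.999, 0.0, 0.0]
ft_force: [0.9, -0.7, 6.4]
grip_width: 0.0114
grip_force: 20.0
```

Request:
step_arm([
  [-0.0004,0.005,0,0,0,0],
  [-0.0004,0.005,0,0,0,0],
  [-0.0004,0.005,0,0,0,0],
  [-0.0004,0.005,0,0,0,0],
  [0,0,0,0,0,0],
  [0,0,0,0,0,0],
])

```text
time: 11.12
position: [0.4963, -0.0682, 0.2288]
tool_rot: [-0.044, 0.999, 0.0, 0.0]
ft_force: [-0.4, -2.4, 5.9]
grip_width: 0.0116
grip_force: 20.0
```

Request:
step_arm([
  [-0.0004,0.005,0.0005,0,0,0],
  [-0.0004,0.005,0,0,0,0],
  [-0.0004,0.005,0,0,0,0],
  [-0.0004,0.005,0,0,0,0],
  [-0.0004,0.005,0,0,0,0],
  [-0.0004,0.005,0,0,0,0],
  [-0.0004,0.005,0,0,0,0],
  [0,0,0,0,0,0],
  [0,0,0,0,0,0],
])

```text
time: 12.25
position: [0.4931, -0.0332, 0.2288]
tool_rot: [-0.044, 0.999, 0.001, -0.001]
ft_force: [0.9, 2.1, 0.3]
grip_width: 0.0117
grip_force: 20.0
```

```bash
python3 - <<'E'
from h import *
o=get_obs(); c=camera("wrist"); W=world(c,o); cv2.imwrite("pics/w4.png",c["pixels"][60:300,140:640])
M=R.from_quat(o["tool_rot"]).as_matrix(); print(o["position"].round(4),np.degrees(np.arctan2(M[1,1],M[0,1])),o["ft_force"].round(2),o["moment"].round(2))
a=np.radians(95.05); dx=np.array([np.cos(a),np.sin(a)]); dy=np.array([-dx[1],dx[0]]); s=np.array([.4819,.0505])
D=np.stack([(W[...,:2]-s)@dx,(W[...,:2]-s)@dy],-1)
r=cut_out("cassette","wrist")
if r:
    m=r[0]["region"]&(c["depth"]>0); p=W[m]; z=.008; q=D[m]
    b=q[(p[:,2]-z>.016)&(p[:,2]-z<.026)]; print("tray",cv2.minAreaRect((b*1000).astype(np.float32)),b.min(0),b.max(0))
E
```

```text
[ 0.4931 -0.0332  0.2288] 95.02603736150273 [0.93 2.13 0.27] [ 0.34 -0.04  0.03]
tray ((-80.0546646118164, 17.39299774169922), (127.32376861572266, 125.62869262695312), 32.50532913208008) [-0.14499809 -0.05515388] [0.00389581 0.05268526]
```

View pics/w4.png

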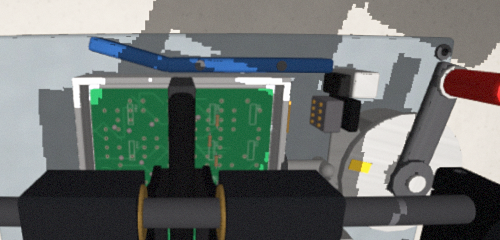

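Request:
step_arm([
  [-0.0004,0.004,0,0,0,0],
  [-0.0003,0.004,0,0,0,0],
  [-0.0003,0.003,0,0,0,0],
  [-0.0003,0.003,0,0,0,0],
  [-0.0002,0.002,0,0,0,0],
  [-0.0001,0.001,0,0,0,0],
  [0,0,0,0,0,0],
  [0,0,0,0,0,0],
])

```text
time: 13.35
position: [0.4917, -0.0166, 0.2288]
tool_rot: [-0.044, 0.999, 0.0, -0.0]
ft_force: [0.7, 0.0, -4.9]
grip_width: 0.0116
grip_force: 20.0
```

Request:
step_arm([
  [-0.0001,0.001,0,0,0,0],
  [-0.0001,0.001,0,0,0,0],
  [0,0,0,0,0,0],
  [0,0,0,0,0,0],
])

```text
time: 13.85
position: [0.4916, -0.0147, 0.2288]
tool_rot: [-0.044, 0.999, 0.0, -0.0]
ft_force: [-0.3, 0.7, -6.6]
grip_width: 0.0115
grip_force: 20.0
```

Request:
step_arm([
  [-0.0001,0.001,0,0,0,0],
  [-0.0001,0.001,0,0,0,0],
  [0,0,0,0,0,0],
  [0,0,0,0,0,0],
])

```text
time: 14.35
position: [0.4915, -0.0131, 0.2291]
tool_rot: [-0.044, 0.999, -0.0, 0.0]
ft_force: [-1.6, -6.1, -3.1]
grip_width: 0.0119
grip_force: 20.0
```

Request:
step_arm([
  [0,0,-0.0005,0,0,0],
  [-0.0001,0.001,0,0,0,0],
  [-0.0001,0.001,0,0,0,0],
  [0,0,0,0,0,0],
  [0,0,0,0,0,0],
])

```text
time: 14.98
position: [0.4914, -0.0115, 0.2289]
tool_rot: [-0.044, 0.999, -0.001, 0.0]
ft_force: [-2.5, -7.7, -1.2]
grip_width: 0.0121
grip_force: 20.0
```

Request:
step_arm([
  [0,0,0,0,0,0],
  [0,0,0,0,0,0],
  [0,0,0,0,0,0],
  [0,0,0,0,0,0],
], jaw=0.05)

```text
time: 15.48
position: [0.4915, -0.0105, 0.2287]
tool_rot: [-0.044, 0.999, 0.0, 0.0]
ft_force: [0.1, -0.4, 0.4]
grip_width: 0.0439
grip_force: 0.0
```

Request:
step_arm([
  [0,0,0.02,0,0,0],
  [0,0,0.04,0,0,0],
  [0,0.02,0.04,0,0,0],
  [0,0.04,0.02,0,0,0],
  [0,0.03,0,0,0,0],
  [0,0,0,0,0,0],
  [0,0,0,0,0,0],
])

```text
time: 16.35
position: [0.4912, 0.0791, 0.3483]
tool_rot: [-0.044, 0.999, -0.0, -0.0]
ft_force: [-0.8, -0.2, -0.5]
grip_width: 0.0499
grip_force: 0.0
```

```bash
python3 - <<'E'
from h import *
o=get_obs(); c=camera("wrist"); W=world(c,o); np.save("w5.npy",W); cv2.imwrite("pics/w5f.png",c["pixels"])
cv2.imwrite("pics/w5.png",cv2.resize(c["pixels"][60:300,140:540],(800,480),interpolation=3))
M=R.from_quat(o["tool_rot"]).as_matrix(); print(o["position"].round(4),np.degrees(np.arctan2(M[1,1],M[0,1])),o["ft_force"].round(2),o["q"].round(3))
px=c["pixels"].astype(int)
a=np.radians(95.05); dx=np.array([np.cos(a),np.sin(a)]); dy=np.array([-dx[1],dx[0]]); s=np.array([.4819,.0505])
D=np.stack([(W[...,:2]-s)@dx,(W[...,:2]-s)@dy],-1)
red=(px[...,2]>110)&(px[...,1]<70)&(px[...,0]<70)&(W[...,2]>.06)&(W[...,2]<.1)&(D[...,0]>0); p=D[red]; t=W[red][:,2]>.078
print("red",len(p),p[t].mean(0)*1e3,p[t].min(0),p[t].max(0),W[red][t].mean(0))
g=(W[...,2]>.05)&(W[...,2]<.056)&(np.hypot(D[...,0]-.04,D[...,1])<.02); print("hub",g.sum(),D[g].mean(0)*1e3 if g.any() else 0)
m=(W[...,2]>.038)&(W[...,2]<.0445)&(np.hypot(D[...,0]-.04,D[...,1])<.040); p=D[m]
print("disc",len(p),p.min(0),p.max(0))
E
```

```text
[0.4912 0.0791 0.3483] 95.06657412964654 [-0.8  -0.15 -0.53] [-0.065  0.441  1.806 -0.     0.894 -1.724]
red 177 [52.64972782 52.53443189] [0.04588676 0.04674359] [0.0584025  0.05901984] [0.424935   0.09832101 0.08114626]
hub 444 [40.33167232 -0.14115875]
disc 3802 [ 0.00502588 -0.03604745] [0.07577889 0.03518033]
```

View pics/w5.png

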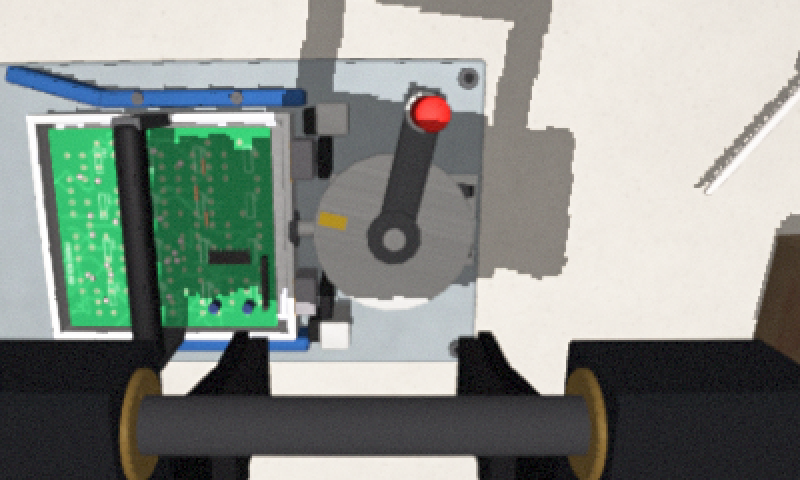

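Request:
step_arm([
  [-0.022,0.0064,0,0,0,-4.4],
  [-0.022,0.0064,0,0,0,-4.4],
  [-0.0223,0.0064,-0.01,0,0,-4.5],
  [0,0,-0.03,0,0,0],
  [0,0,0,0,0,0],
  [0,0,0,0,0,0],
], jaw=0.035)

```text
time: 17.15
position: [0.4257, 0.0979, 0.3087]
tool_rot: [0.073, 0.997, -0.0, 0.0]
ft_force: [-1.2, -0.3, -0.5]
grip_width: 0.0354
grip_force: 0.0
```

Request:
step_arm([
  [-0.0008,0.0004,-0.03,0,0,0],
  [0,0,-0.03,0,0,0],
  [0,0,-0.0095,0,0,0],
  [0,0,-0.003,0,0,0],
  [0,0,0,0,0,0],
])

```text
time: 17.77
position: [0.4246, 0.0988, 0.2366]
tool_rot: [0.072, 0.997, 0.0, 0.001]
ft_force: [0.6, -1.1, 0.2]
grip_width: 0.0351
grip_force: 0.0
```

Request:
step_arm([
  [0,0,0,0,0,0],
  [0,0,0,0,0,0],
  [0,0,0,0,0,0],
  [0,0,0,0,0,0],
], jaw=0.0, squeeze=15)

```text
time: 18.27
position: [0.4242, 0.099, 0.2362]
tool_rot: [0.072, 0.997, 0.0, 0.0]
ft_force: [-0.3, 0.3, 3.9]
grip_width: 0.0128
grip_force: 15.0
```

```bash
cat > arc.py <<'E'
from h import *
import sys
# rows along the clockwise circle: python3 arc.py total_deg n [radius]
A=np.array([.4785,.0906]); o=get_obs(); M=R.from_quat(o["tool_rot"]).as_matrix()
p=o["position"]; r=p[:2]-A; ph=np.arctan2(r[1],r[0]); psi=np.degrees(np.arctan2(M[1,1],M[0,1]))
th=np.radians(185.05-180)+np.pi-ph; cam=th%(2*np.pi)
f=o["ft_force"]; t=np.array([np.sin(ph),-np.cos(ph)]); u=r/np.linalg.norm(r)
print("r",np.linalg.norm(r)*1e3,"cam",cam,"psi-tangent",(psi-(np.degrees(ph)-90)+180)%360-180,"push",-f[:2]@t,"rad",f[:2]@u,"z",p[2],f[2],"q6",o["q"][5].round(2),"t",o["time"])
if len(sys.argv)>2:
    tot,n=float(sys.argv[1]),int(sys.argv[2]); rr=.0548; cur=p[:2]; out=[]
    for i in range(1,n+1):
        a=ph-np.radians(tot*i/n); q=A+rr*np.array([np.cos(a),np.sin(a)]); out.append([*(np.round(q-cur,4)+0.).tolist(),0,0,0,round(-tot/n,2)]); cur=cur+np.round(q-cur,4)
    print(out)
E
python3 arc.py 48 8
```

```text
r 54.901659044064516 cam 0.24104306243317364 psi-tangent 0.5019487141511831 push -0.2842271602807941 rad 0.35910933991356486 z 0.2362193386630058 3.8666861030630315 q6 -1.46 t 18.275
[[0.0013, 0.0056, 0, 0, 0, -6.0], [0.0017, 0.0055, 0, 0, 0, -6.0], [0.0023, 0.0052, 0, 0, 0, -6.0], [0.0029, 0.005, 0, 0, 0, -6.0], [0.0033, 0.0046, 0, 0, 0, -6.0], [0.0039, 0.0043, 0, 0, 0, -6.0], [0.0042, 0.0039, 0, 0, 0, -6.0], [0.0046, 0.0034, 0, 0, 0, -6.0]]
```

Request:
step_arm([
  [0.0013,0.0056,0,0,0,-6.0],
  [0.0017,0.0055,0,0,0,-6.0],
  [0.0023,0.0052,0,0,0,-6.0],
  [0.0029,0.005,0,0,0,-6.0],
  [0.0033,0.0046,0,0,0,-6.0],
  [0.0039,0.0043,0,0,0,-6.0],
  [0.0042,0.0039,0,0,0,-6.0],
  [0.0046,0.0034,0,0,0,-6.0],
])

```text
time: 19.27
position: [0.4476, 0.1365, 0.2362]
tool_rot: [0.473, 0.881, -0.001, -0.001]
ft_force: [-1.5, 0.2, 4.1]
grip_width: 0.0134
grip_force: 15.0
```

```bash
python3 arc.py 40 8; python3 - <<'E'
from h import *
c=camera("scene"); cv2.imwrite("pics/s5.png",cv2.resize(c["pixels"][170:270,200:360],(640,400),interpolation=3))
E
```

```text
r 55.324010120811764 cam 1.0666757784898082 psi-tangent -0.3541288226246593 push 1.10300133792756 rad 1.0353135437574261 z 0.236201563827648 4.080441179022818 q6 -0.53 t 19.275
[[0.0044, 0.0021, 0, 0, 0, -5.0], [0.0043, 0.0021, 0, 0, 0, -5.0], [0.0044, 0.0017, 0, 0, 0, -5.0], [0.0046, 0.0014, 0, 0, 0, -5.0], [0.0047, 0.0009, 0, 0, 0, -5.0], [0.0047, 0.0006, 0, 0, 0, -5.0], [0.0048, 0.0001, 0, 0, 0, -5.0], [0.0048, -0.0003, 0, 0, 0, -5.0]]
```

View pics/s5.png

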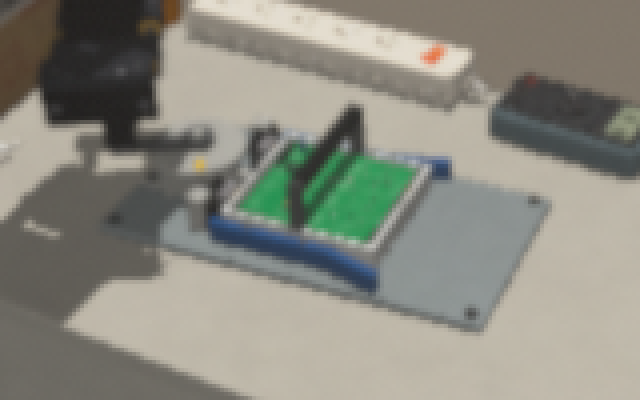

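Request:
step_arm([
  [0.0044,0.0021,0,0,0,-5.0],
  [0.0043,0.0021,0,0,0,-5.0],
  [0.0044,0.0017,0,0,0,-5.0],
  [0.0046,0.0014,0,0,0,-5.0],
  [0.0047,0.0009,0,0,0,-5.0],
  [0.0047,0.0006,0,0,0,-5.0],
  [0.0048,0.0001,0,0,0,-5.0],
  [0.0048,-0.0003,0,0,0,-5.0],
])

```text
time: 20.32
position: [0.4825, 0.146, 0.2361]
tool_rot: [0.746, 0.666, -0.003, -0.003]
ft_force: [-5.6, 5.7, 9.5]
grip_width: 0.0134
grip_force: 15.0
```

```bash
python3 arc.py 20 5
```

```text
r 55.502282881668314 cam 1.7302793320373562 psi-tangent -2.3886177850668844 push 6.033233174622516 rad 5.3075001158432205 z 0.23611691727402181 9.49767598493393 q6 0.18 t 20.325
[[0.0038, -0.0011, 0, 0, 0, -4.0], [0.0037, -0.0007, 0, 0, 0, -4.0], [0.0037, -0.0009, 0, 0, 0, -4.0], [0.0037, -0.0012, 0, 0, 0, -4.0], [0.0035, -0.0014, 0, 0, 0, -4.0]]
```

```bash
sed -i 's/rr=.0548/rr=.0556/' arc.py; python3 arc.py 18 6
```

```text
r 55.502282881668314 cam 1.7302793320373562 psi-tangent -2.3886177850668844 push 6.033233174622516 rad 5.3075001158432205 z 0.23611691727402181 9.49767598493393 q6 0.18 t 20.325
[[0.0029, -0.0002, 0, 0, 0, -3.0], [0.0029, -0.0004, 0, 0, 0, -3.0], [0.0028, -0.0006, 0, 0, 0, -3.0], [0.0029, -0.0007, 0, 0, 0, -3.0], [0.0027, -0.0009, 0, 0, 0, -3.0], [0.0028, -0.001, 0, 0, 0, -3.0]]
```

Request:
step_arm([
  [0.0029,0.0004,0.0005,0,0,-3.0],
  [0.0029,-0.0004,0.0005,0,0,-3.0],
  [0.0028,-0.0006,0,0,0,-3.0],
  [0.0029,-0.0007,0,0,0,-3.0],
  [0.0027,-0.0009,0,0,0,-3.0],
  [0.0028,-0.001,0,0,0,-3.0],
])

```text
time: 21.08
position: [0.4995, 0.1428, 0.2362]
tool_rot: [0.841, 0.542, -0.003, -0.003]
ft_force: [-3.8, 5.0, 1.8]
grip_width: 0.0132
grip_force: 15.0
```

```bash
python3 arc.py 16 8
```

```text
r 56.24142224560578 cam 2.041184951393228 psi-tangent -2.509645367842154 push 5.369662532847181 rad 3.2431432852702584 z 0.23623911691008545 1.7674764406412224 q6 0.49 t 21.075
[[0.0015, -0.0014, 0, 0, 0, -2.0], [0.0018, -0.0008, 0, 0, 0, -2.0], [0.0017, -0.0008, 0, 0, 0, -2.0], [0.0017, -0.001, 0, 0, 0, -2.0], [0.0017, -0.001, 0, 0, 0, -2.0], [0.0016, -0.001, 0, 0, 0, -2.0], [0.0016, -0.0011, 0, 0, 0, -2.0], [0.0016, -0.0012, 0, 0, 0, -2.0]]
```

```bash
sed -i 's/.4785,.0906/.4785,.0918/;s/rr=.0556/rr=.0550/' arc.py; python3 arc.py 12 6
```

```text
r 55.12984591186948 cam 2.049304241044708 psi-tangent -2.0444443381681197 push 5.395817272453483 rad 3.1994390207892724 z 0.23623911691008545 1.7674764406412224 q6 0.49 t 21.075
[[0.0017, -0.0009, 0, 0, 0, -2.0], [0.0017, -0.0008, 0, 0, 0, -2.0], [0.0018, -0.0009, 0, 0, 0, -2.0], [0.0016, -0.0009, 0, 0, 0, -2.0], [0.0017, -0.001, 0, 0, 0, -2.0], [0.0016, -0.0011, 0, 0, 0, -2.0]]
```

Request:
step_arm([
  [0.0017,-0.0007,0,0,0,-2.2],
  [0.0017,-0.0008,0,0,0,-2.2],
  [0.0017,-0.0009,0,0,0,-2.2],
  [0.0017,-0.001,0,0,0,-2.2],
  [0.0017,-0.001,0,0,0,-2.2],
  [0.0016,-0.0011,0,0,0,-2.2],
  [0,0,0,0,0,0],
])

```text
time: 21.95
position: [0.5105, 0.1371, 0.2362]
tool_rot: [0.897, 0.442, -0.002, -0.002]
ft_force: [-2.4, 3.7, -0.8]
grip_width: 0.0132
grip_force: 15.0
```

```bash
python3 arc.py 12 6
```

```text
r 55.46199451092399 cam 2.2737281661455766 psi-tangent -2.302307463430111 push 4.137190420363931 rad 1.6210653844308436 z 0.23624882582472584 -0.7596918096269168 q6 0.7 t 21.95
[[0.0013, -0.0015, 0, 0, 0, -2.0], [0.0015, -0.0012, 0, 0, 0, -2.0], [0.0015, -0.0012, 0, 0, 0, -2.0], [0.0014, -0.0013, 0, 0, 0, -2.0], [0.0014, -0.0014, 0, 0, 0, -2.0], [0.0013, -0.0014, 0, 0, 0, -2.0]]
```

Request:
step_arm([
  [0.0015,-0.0012,0,0,0,-2.3],
  [0.0015,-0.0012,0,0,0,-2.3],
  [0.0015,-0.0012,0,0,0,-2.3],
  [0.0014,-0.0013,0,0,0,-2.3],
  [0.0014,-0.0014,0,0,0,-2.3],
  [0.0013,-0.0014,0,0,0,-2.3],
])

```text
time: 22.7
position: [0.5193, 0.1296, 0.2363]
tool_rot: [0.944, 0.331, -0.002, -0.002]
ft_force: [-1.6, 5.7, -0.7]
grip_width: 0.0133
grip_force: 15.0
```

```bash
python3 arc.py 12 6
```

```text
r 55.63927344796818 cam 2.483383077627262 psi-tangent -4.13498031461998 push 5.323268611403199 rad 2.698154636401889 z 0.23632155896662002 -0.7161569937728504 q6 0.93 t 22.7
[[0.0008, -0.0019, 0, 0, 0, -2.0], [0.0012, -0.0014, 0, 0, 0, -2.0], [0.0012, -0.0016, 0, 0, 0, -2.0], [0.0011, -0.0015, 0, 0, 0, -2.0], [0.0011, -0.0016, 0, 0, 0, -2.0], [0.001, -0.0016, 0, 0, 0, -2.0]]
```

Request:
step_arm([
  [0.0012,-0.0014,0,0,0,-1.8],
  [0.0012,-0.0014,0,0,0,-1.8],
  [0.0012,-0.0016,0,0,0,-1.8],
  [0.0011,-0.0015,0,0,0,-1.8],
  [0.0011,-0.0016,0,0,0,-1.8],
  [0.001,-0.0016,0,0,0,-1.8],
])

```text
time: 23.45
position: [0.5261, 0.121, 0.2363]
tool_rot: [0.971, 0.24, -0.002, -0.002]
ft_force: [-2.7, 9.4, -0.6]
grip_width: 0.0133
grip_force: 15.0
```

```bash
python3 arc.py 12 6
```

```text
r 55.86157268094753 cam 2.6792361920749297 psi-tangent -3.7463602525307635 push 9.401571042064617 rad 2.6164719887881662 z 0.23632149845378878 -0.6397882872015402 q6 1.1 t 23.45
[[0.0002, -0.0021, 0, 0, 0, -2.0], [0.001, -0.0017, 0, 0, 0, -2.0], [0.0008, -0.0017, 0, 0, 0, -2.0], [0.0008, -0.0018, 0, 0, 0, -2.0], [0.0007, -0.0017, 0, 0, 0, -2.0], [0.0007, -0.0018, 0, 0, 0, -2.0]]
```

Request:
step_arm([
  [0.001,-0.0017,0,0,0,-2.0],
  [0.0009,-0.0017,0,0,0,-2.0],
])

```text
time: 23.7
position: [0.5281, 0.1177, 0.2363]
tool_rot: [0.979, 0.206, -0.002, -0.002]
ft_force: [-2.4, 7.9, -0.2]
grip_width: 0.0135
grip_force: 15.0
```

```bash
python3 arc.py
```

```text
r 55.92667493252493 cam 2.748031711908086 psi-tangent -3.8132790509835104 push 8.079931760950412 rad 1.5628327865382414 z 0.23631890346203568 -0.21991786950850994 q6 1.16 t 23.7
```

Request:
step_arm([
  [0.0004,-0.0009,0,0,0,-1.0],
  [0.0004,-0.0009,0,0,0,-1.0],
])

```text
time: 23.95
position: [0.529, 0.1159, 0.2363]
tool_rot: [0.982, 0.189, -0.002, -0.002]
ft_force: [-1.8, 8.9, -0.1]
grip_width: 0.0131
grip_force: 15.0
```

```bash
python3 arc.py
```

```text
r 55.9418401794656 cam 2.7833604650938017 psi-tangent -3.7603058032416357 push 8.773005600363078 rad 2.2516647548286213 z 0.23632621453106512 -0.06386896157545319 q6 1.19 t 23.95
```

```bash
sed -i 's/"q6"/"mz",o["moment"][2].round(3),"q6"/' arc.py; python3 arc.py 6 6
```

```text
r 55.9418401794656 cam 2.7833604650938017 psi-tangent -3.7603058032416357 push 8.773005600363078 rad 2.2516647548286213 z 0.23632621453106512 -0.06386896157545319 mz 0.028 q6 1.19 t 23.95
[[-0.0004, -0.0013, 0, 0, 0, -1.0], [0.0003, -0.0009, 0, 0, 0, -1.0], [0.0004, -0.0008, 0, 0, 0, -1.0], [0.0004, -0.0009, 0, 0, 0, -1.0], [0.0003, -0.0009, 0, 0, 0, -1.0], [0.0004, -0.0009, 0, 0, 0, -1.0]]
```

Request:
step_arm([
  [0.0004,-0.0009,0,0,0,-1.0],
  [0.0004,-0.0009,0,0,0,-1.0],
])

```text
time: 24.2
position: [0.5298, 0.1142, 0.2363]
tool_rot: [0.985, 0.172, -0.001, -0.002]
ft_force: [-1.0, 9.8, 0.1]
grip_width: 0.0135
grip_force: 15.0
```

```bash
python3 arc.py
```

```text
r 55.989743343651355 cam 2.818188977808374 psi-tangent -3.7689602206716017 push 9.396585809218394 rad 2.9605190841962603 z 0.2363267366646269 0.12191519612833901 mz 0.001 q6 1.23 t 24.2
```

Request:
step_arm([
  [0.0003,-0.0009,0,0,0,-1.0],
  [0.0003,-0.0009,0,0,0,-1.0],
])

```text
time: 24.45
position: [0.5305, 0.1125, 0.2363]
tool_rot: [0.988, 0.155, -0.001, -0.002]
ft_force: [-0.8, 10.0, -1.3]
grip_width: 0.0137
grip_force: 15.0
```

```bash
python3 arc.py 6 6
```

```text
r 55.965552680215225 cam 2.851278876031996 psi-tangent -3.872861009628622 push 9.61477845790878 rad 2.9208034024393803 z 0.23632962219545595 -1.2528954105473724 mz -0.023 q6 1.26 t 24.45
[[-0.0006, -0.0013, 0, 0, 0, -1.0], [0.0004, -0.0009, 0, 0, 0, -1.0], [0.0003, -0.0009, 0, 0, 0, -1.0], [0.0003, -0.0009, 0, 0, 0, -1.0], [0.0003, -0.0009, 0, 0, 0, -1.0], [0.0002, -0.0009, 0, 0, 0, -1.0]]
```

Request:
step_arm([
  [0.0003,-0.0009,0,0,0,-1.0],
  [0.0003,-0.0009,0,0,0,-1.0],
  [0.0003,-0.0009,0,0,0,-1.0],
])

```text
time: 24.82
position: [0.5315, 0.1099, 0.2363]
tool_rot: [0.992, 0.129, -0.001, -0.002]
ft_force: [0.3, 10.2, -1.1]
grip_width: 0.0133
grip_force: 15.0
```

```bash
python3 arc.py
```

```text
r 55.990193233833544 cam 2.900975413443458 psi-tangent -4.031106977866671 push 9.594971134143426 rad 3.5666795889528027 z 0.23631442171567002 -1.052239221780074 mz 0.042 q6 1.3 t 24.825
```

Request:
step_arm([
  [0.0002,-0.0009,0,0,0,-1.0],
  [0.0002,-0.0009,0,0,0,-1.0],
])

```text
time: 25.08
position: [0.5321, 0.1081, 0.2363]
tool_rot: [0.994, 0.112, -0.001, -0.002]
ft_force: [-0.1, 10.5, -1.3]
grip_width: 0.0136
grip_force: 15.0
```

```bash
python3 arc.py 6 6
```

```text
r 55.98810889871252 cam 2.933982382413444 psi-tangent -4.1391196626698274 push 10.063576820304624 rad 2.9104855628849187 z 0.2363390961536286 -1.3100073935599534 mz 0.065 q6 1.34 t 25.075
[[-0.0007, -0.0012, 0, 0, 0, -1.0], [0.0003, -0.0009, 0, 0, 0, -1.0], [0.0002, -0.001, 0, 0, 0, -1.0], [0.0002, -0.0009, 0, 0, 0, -1.0], [0.0003, -0.0009, 0, 0, 0, -1.0], [0.0001, -0.001, 0, 0, 0, -1.0]]
```

Request:
step_arm([
  [0.0003,-0.0009,0,0,0,0],
  [0.0002,-0.001,0,0,0,0],
])

```text
time: 25.32
position: [0.5325, 0.1065, 0.2363]
tool_rot: [0.994, 0.111, -0.001, -0.003]
ft_force: [0.3, 12.5, -1.7]
grip_width: 0.0132
grip_force: 15.0
```

```bash
python3 arc.py
```

```text
r 56.00596908201099 cam 2.9632535963309685 psi-tangent -2.495756650213906 push 11.976206341358692 rad 3.6160716728256714 z 0.23632916359454742 -1.7228620663912912 mz -0.094 q6 1.33 t 25.325
```

Request:
step_arm([
  [0.0002,-0.0009,0,0,0,-0.5],
])

```text
time: 25.45
position: [0.5328, 0.1058, 0.2364]
tool_rot: [0.994, 0.107, -0.001, -0.003]
ft_force: [0.5, 12.4, -2.6]
grip_width: 0.0133
grip_force: 15.0
```

```bash
python3 arc.py
```

```text
r 56.03012383704486 cam 2.977870146859359 psi-tangent -2.172502034570158 push 11.929229445117013 rad 3.599675858301424 z 0.23635031260215367 -2.6312329959198784 mz -0.086 q6 1.34 t 25.45
```

Request:
step_arm([
  [0.0002,-0.0009,0,0,0,-0.5],
])

```text
time: 25.58
position: [0.533, 0.1049, 0.2364]
tool_rot: [0.995, 0.102, -0.001, -0.003]
ft_force: [1.3, 12.0, -2.1]
grip_width: 0.0134
grip_force: 15.0
```

```bash
python3 arc.py
```

```text
r 56.089365916262096 cam 2.994065763460076 psi-tangent -1.7468270569468132 push 11.359978080645178 rad 4.030397670086098 z 0.2363510552045837 -2.1205207649015065 mz -0.073 q6 1.35 t 25.575
```

```bash
sed -i 's/"mz"/"TORQ\/55",(-(r[0]*f[1]-r[1]*f[0])*-1+(o["moment"][2]-.02))\/.055,"mz"/' arc.py; python3 arc.py
```

```text
r 56.089365916262096 cam 2.994065763460076 psi-tangent -1.7468270569468132 push 11.359978080645178 rad 4.030397670086098 z 0.2363510552045837 -2.1205207649015065 TORQ/55 9.887545477713362 mz -0.073 q6 1.35 t 25.575
```

Request:
step_arm([
  [0,0,0,0,0,0],
  [0,0,0,0,0,-0.7],
  [0,0,0,0,0,-0.7],
], jaw=0.017)

```text
time: 25.95
position: [0.5332, 0.1038, 0.2364]
tool_rot: [0.996, 0.091, -0.001, -0.001]
ft_force: [0.3, 6.2, -1.5]
grip_width: 0.0172
grip_force: 3.1
```

```bash
python3 arc.py
```

```text
r 56.01746106427801 cam 3.0138566142451673 psi-tangent -1.9142485742890472 push 6.011972237935675 rad 1.6459762981116408 z 0.23636941406435955 -1.5134735136545563 TORQ/55 6.322733041282873 mz 0.031 q6 1.37 t 25.95
```

Request:
step_arm([
  [0.0001,-0.0008,0,0,0,-0.5],
  [0.0001,-0.0008,0,0,0,-0.5],
])

```text
time: 26.2
position: [0.5333, 0.1028, 0.2363]
tool_rot: [0.997, 0.082, -0.001, -0.002]
ft_force: [-0.6, 11.0, -1.9]
grip_width: 0.0169
grip_force: 5.4
```

```bash
python3 arc.py
```

```text
r 55.89974346837811 cam 3.03104146391329 psi-tangent -2.001602527681257 push 10.873967436717882 rad 1.5622564452214414 z 0.23634462122173922 -1.9455225945772308 TORQ/55 11.204239152021152 mz 0.028 q6 1.39 t 26.2
```

Request:
step_arm([
  [0.0001,-0.0008,0,0,0,-0.9],
])

```text
time: 26.32
position: [0.5334, 0.1022, 0.2364]
tool_rot: [0.997, 0.074, -0.001, -0.002]
ft_force: [0.4, 10.7, -2.2]
grip_width: 0.0174
grip_force: 5.7
```

```bash
python3 arc.py
```

```text
r 55.86628985766763 cam 3.042258279144261 psi-tangent -2.2634288649882706 push 10.473905998030745 rad 2.391437358755703 z 0.23635929198272287 -2.181485240098408 TORQ/55 9.551835152947502 mz -0.04 q6 1.4 t 26.325
```

Request:
step_arm([
  [0.0001,-0.0008,0,0,0,-0.9],
])

```text
time: 26.45
position: [0.5335, 0.1014, 0.2364]
tool_rot: [0.998, 0.066, -0.001, -0.002]
ft_force: [0.3, 11.5, -2.3]
grip_width: 0.0172
grip_force: 5.7
```

```bash
python3 arc.py
```

```text
r 55.86605837767401 cam 3.0564422663688773 psi-tangent -2.350116714361093 push 11.230323030399335 rad 2.2693625134643587 z 0.2363722134503726 -2.280833899716547 TORQ/55 10.728995999832863 mz -0.017 q6 1.41 t 26.45
```

Request:
step_arm([
  [0.0001,-0.0008,0,0,0,-0.9],
])

```text
time: 26.58
position: [0.5336, 0.1007, 0.2363]
tool_rot: [0.998, 0.058, -0.001, -0.002]
ft_force: [0.4, 12.2, -1.6]
grip_width: 0.0169
grip_force: 5.7
```

```bash
python3 arc.py
```

```text
r 55.8366353507178 cam 3.068839723211375 psi-tangent -2.5529065691307835 push 12.035224137515954 rad 2.308617238834748 z 0.23634842734820988 -1.6276537950327445 TORQ/55 11.027274900469077 mz -0.046 q6 1.43 t 26.575
```

Request:
step_arm([
  [0.0001,-0.0008,0,0,0,-0.9],
])

```text
time: 26.7
position: [0.5337, 0.1, 0.2363]
tool_rot: [0.999, 0.05, -0.001, -0.002]
ft_force: [0.2, 12.3, -2.0]
grip_width: 0.0172
grip_force: 6.2
```

```bash
python3 arc.py
```

```text
r 55.829837553784635 cam 3.0825823360813933 psi-tangent -2.6607771692331426 push 12.155578949901205 rad 1.969869021009189 z 0.236328914270576 -1.989213377772599 TORQ/55 11.66381103808707 mz -0.017 q6 1.44 t 26.7
```

Request:
step_arm([
  [0,-0.0008,0,0,0,-0.9],
])

```text
time: 26.82
position: [0.5338, 0.0992, 0.2364]
tool_rot: [0.999, 0.042, -0.001, -0.002]
ft_force: [0.9, 11.7, -2.7]
grip_width: 0.0173
grip_force: 6.1
```

```bash
python3 arc.py
```

```text
r 55.80570621675667 cam 3.0964512895508216 psi-tangent -2.7672683258118127 push 11.458090399190437 rad 2.48447642002074 z 0.2363661672724086 -2.724781816556546 TORQ/55 11.27566363351625 mz 0.001 q6 1.46 t 26.825
```

Request:
step_arm([
  [0,-0.0008,0,0,0,-0.7],
])

```text
time: 26.95
position: [0.5339, 0.0985, 0.2363]
tool_rot: [0.999, 0.036, -0.001, -0.003]
ft_force: [0.3, 13.4, -2.6]
grip_width: 0.0174
grip_force: 6.3
```

```bash
python3 arc.py
```

```text
r 55.757485065819104 cam 3.1093859941422877 psi-tangent -2.732431973778631 push 13.222432786947962 rad 1.9018903614391969 z 0.23633565109366786 -2.5982793274726976 TORQ/55 11.685781074333912 mz -0.075 q6 1.47 t 26.95
```

Request:
step_arm([
  [0,0.001,0,0,0,0],
  [0,0.001,0,0,0,0],
  [0,0,0,0,0,0],
  [0,0,0,0,0,0],
], jaw=0.036)

```text
time: 27.45
position: [0.5345, 0.0978, 0.237]
tool_rot: [0.999, 0.038, 0.0, 0.0]
ft_force: [0.4, -0.2, -0.1]
grip_width: 0.0355
grip_force: 0.0
```

Request:
step_arm([
  [0,0,0.015,0,0,0],
  [0,0,0.03,0,0,0],
  [-0.02,0,0.04,0,0,0],
  [-0.03,0,0.04,0,0,0],
  [-0.02,0,0.02,0,0,0],
  [0,0,0,0,0,0],
  [0,0,0,0,0,0],
  [0,0,0,0,0,0],
])

```text
time: 28.45
position: [0.4652, 0.0979, 0.3811]
tool_rot: [0.999, 0.038, -0.001, -0.0]
ft_force: [-0.5, -0.4, -0.5]
grip_width: 0.0361
grip_force: 0.0
```

```bash
python3 - <<'E'
from h import *
o=get_obs(); c=camera("top"); W=world(c); w=camera("wrist"); print(o["position"],o["ft_force"])
a=cv2.resize(c["pixels"][160:260,240:400],(640,400),interpolation=3); b=cv2.resize(w["pixels"],(320,200))
a[:200,320:]=b; cv2.imwrite("pics/end.png",a)
M=world(w,o); 
dxa=np.radians(95.05); dx=np.array([np.cos(dxa),np.sin(dxa)]); dy=np.array([-dx[1],dx[0]]); s=np.array([.4819,.0505])
for n,cc,Z in (("top",c,W),("wrist",w,M)):
    r=cut_out("cassette",n)
    if r:
        m=r[0]["region"]&(cc["depth"]>0); p=Z[m]; b=p[(p[:,2]>.024)&(p[:,2]<.034)][:,:2]-s; print(n,(b@dx).min(),(b@dx).max(),(b@dy).min(),(b@dy).max())
    px=cc["pixels"].astype(int); D=np.stack([(Z[...,:2]-s)@dx,(Z[...,:2]-s)@dy],-1)
    red=(px[...,2]>110)&(px[...,1]<70)&(px[...,0]<70)&(Z[...,2]>.07)&(Z[...,2]<.1)&(abs(D[...,0]-.04)<.09); print("red",D[red].mean(0) if red.any() else None)
E
```

```text
[0.46516475 0.09791604 0.38111844] [-0.47937739 -0.41720874 -0.46097514]
top -0.11928348539699783 -0.005141939909795736 -0.05852654664175442 0.054552492846125844
red [ 0.04402381 -0.05328355]
wrist -0.11980864072321476 0.0022272649688043983 -0.053711291219025875 0.05614410337713408
red [ 0.04691227 -0.05424541]
```

View pics/end.png

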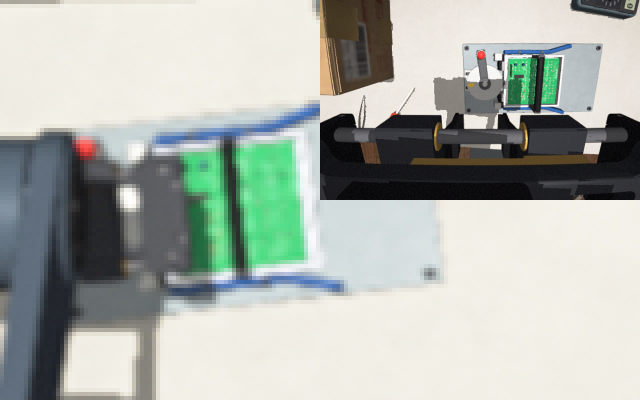

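The last picture shows the cassette home, with its rear edge at dock x ≈ -119.5 mm. The crank is on the far side at about 3.05 rad, and the gripper is clear.

```bash
python3 -c "
from rig import hand_in
print(hand_in())"
```

```text
the job is handed in; nothing more can be done
None
```

The cassette is seated home against the pads, the cam lock is turned to about 3.05 rad with roughly 12 N at the grip (tight, not over-tightened), the gripper is clear, and the job is handed in; no verdict came back.

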